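# Hold the belt tensioner back past its click

### The job

Get the belt tensioner of the small bench polisher ready for a new belt: turn the clamp knob counter-clockwise a quarter turn to free the sprung arm, then push the arm's upright tab round towards the fixed drum until the ratchet pawl has clicked in behind the pin. Finish while still holding the arm yourself against its spring, clearly past the click so that the pawl carries no load, but short of the end stop; do not let go, and leave the little jar on the plate where it stands.

Things in the scene. Friction and masses are not known exactly. Their poses are not given: they have to be found in the camera images.
- tensioner_base: tensioner unit: aluminium plate 270 x 260 mm fixed to the bench, top 16 mm up; origin under its centre on the bench; at yaw 0 x points away from the robot, y left. Carries the sprung arm, clamp knob, pawl in a steel guide (far side), and at (-55, 98) mm a fixed black drum 49 mm wide, top 59 mm above the bench. A roller 28 mm wide, top 55 mm up, stands on the arm 100 mm from the pivot.
- pivot_top (a point): on the vertical axis about which the sprung arm swings, at the base's (30, -40) mm, 62 mm above the bench; axes as the base's.
- push_tab (a point): upright dark steel tab at the arm's free end, 135 mm from the pivot axis; the point is its centre line, 62 mm above the bench. 10 mm thick (point y, the way it moves), 24 mm wide (point x, along the arm, away from the pivot), from 20 to 82 mm above the bench; the arm bar is 32 mm high there. Pinch it from above or push its side. As the joint grows it moves clockwise from above, to point -y.
- tensioner_arm (a joint): angle of the sprung arm, rad: 0 at rest on its home stop, growing clockwise from above towards the drum, end stop 0.80. The spring pushes back with 4 N at the tab at rest, 7 N at 0.6, a few N more while the pawl is passed. The tail pin meets the pawl from about 0.1 on; the pawl clicks in behind it at about 0.43; let go, the arm then rests on the pawl at about 0.42.
- pawl (a joint): slide of the sprung pawl, m: 0 fully out, up to 0.014 pushed back; the passing pin pushes it back, and it snaps out to 0 at the click.
- clamp_knob_grip (a point): middle of the clamp knob's black bar grip, on its vertical turning axis, 79 mm above the bench. Bar 46 mm long (point x), 12 mm thick (point y), from 64 to 94 mm above the bench, over a 40 mm disc. Low down, a steel dog 80 mm long along point x bars the arm's way while clamped.
- clamp_knob (a joint): turn of the clamp knob, rad, growing counter-clockwise seen from above: 0 clamped (dog against the arm), 1.57 its stop, quite free; starts at 0 to 0.12. It stays where it is left; about 0.06 N m turns it.
- jar_center (a point): centre of a small round jar with a white lid, 50 mm across and 24 mm high, standing loose on the far left part of the plate; to be left alone.

How it is judged:
On the way, in this order (a step that is already met when the one before it is completed fails the run):
1. the clamp knob is turned free while the arm is still at home (value of joint clamp_knob above 1.1 rad and value of joint tensioner_arm below 0.08 rad), for 0.2 s.
2. the arm is pushed past the click and the pawl has snapped out behind it (value of joint tensioner_arm above 0.43 rad and value of joint pawl below 0.004 m), for 0.1 s.
At the end, for the whole second after the job is handed in: the clamp knob stands free (over 1.0 rad), the pawl is out (under 4 mm), the arm is held by the gripper at 0.46 to 0.77 rad, that is past the click and short of the end stop, with the fingers pressing on it with more than 2 N, and the jar within 20 mm of where it stood (value of joint clamp_knob above 1 rad and value of joint tensioner_arm between 0.46 and 0.77 rad and value of joint pawl below 0.004 m and contact force between the fingers and tensioner_base above 2 N and distance of jar_center from where it was at the start of the episode below 0.02 m); the arm keeps its last pose, push and grip.
It fails at once if the jar is knocked or moved (distance of jar_center from where it was at the start of the episode above 0.025 m).
It also fails if it takes over 48 s, if anything falls off the work surface, if the arm or the gripper's body presses on something with over 40 N, if the wrist force passes 120 N, or if a joint passes its speed limit or range.

### The arm

A 6-joint arm with a two-finger parallel gripper is mounted at the origin on the work surface; the furniture and walls round the work are solid. World frame = base frame: x ahead of the robot, y to its left, z up, the work surface at z = 0. Lengths are in m, angles in rad, forces in N, time in s.
With the tool pointing down it reaches from about 0.35 to 0.85 m from the base axis. Payload 8.1 kg.
Tool frame: the origin (TCP) lies on the centre line of the jaws, within the pads' length; the fingertips stand 11 mm ahead of it and the grasp point (between the pads) lies 8 mm behind it (tip_reach is the z of the fingertips in the tool frame, in m); z points along the fingers, y is the direction in which the jaws open and shut (so a half turn about z gives the same grasp; the last joint's range is limited). The gripper opens to 93 mm and grips with 3 to 60 N. Pads are 15 mm wide; open, the fingers measure 128 mm over their backs; the gripper's body (75 mm by 188 mm) begins 65 mm behind the grasp point.
Start: joints at [1.134, 0.13, 1.488, -0, 1.523, -0.085], TCP at [0.207, 0.563, 0.23] pointing down, gripper open.
Joint ranges: [-2.96, 2.96], [-0.89, 2.26], [0.02, 2.5], [-1.34, 4.48], [0, 2.73], [-2.66, 2.66]. Speed limits (rad/s): [2.39, 2.39, 2.79, 3.14, 3.14, 3.14].

### API

Orientations are given as a rotation vector (axis times angle).
In Python, from plant import read_state, read_camera, camera_params, close_job, silhouettes, tip_of, tip_reach gives the robot as it stands.
- The arm moves only by the shell command python3 -m creep 'ROWS' [FORCE]. ROWS is JSON, a list of rows, each a list of 5 numbers: the shift along the tool's x, y, z in m, then the turn about the tool's z in rad, then the closure in counts, from 0 (fully open) to 255 (shut). In form: [[dx, dy, dz, twist, gripper], ...]. A call has 1 to 12 rows; each row shifts and turns the commanded pose from where the row before left it, along the tool's axes as they then stand; what a row does not reach is not made up. A row lasts 1/12 s, in which the tool goes at most 41.7 mm and 7.16 degrees, less where a joint would pass 70% of its speed; a pose out of reach is approached as far as the arm can. A call is refused whole if a number of a shift passes 0.0417 or a number of a turn 0.125, either way. A call with a gripper value outside its range is refused whole. The fingers move at their own pace and stop on an object; FORCE is the grip in N (left out, the last holds). Time passes only in rows, so rows that do not move let the fingers close. It gives the time, the measured TCP pose, the force and the opening at its end, in the units of the state.
- read_state(): the state, without advancing time (a new reading comes with each control period).
- read_camera(name): name is "side" or "top" or "wrist"; returns the picture (420x560x3 uint8, red, green, blue); there is no depth.
- camera_params(name): a dict with "fov_y" (degrees; the focal length in pixels is half the picture's height over the tangent of half this angle, whatever the lens; pixels are square), "cx", "cy" (the principal point, pixels), "k1" (the pictures are not rectified: a ray, as slopes to the right and down, at radius r is drawn at 1 + k1 r^2 times it, then the intrinsics apply), "position" and "rotation" of the camera in the world. Camera axes: x right, y down, z forward; pixel columns grow to the right and rows downward; lengths in m; the calibration is good to about 2 mm. A picture is of the moment at which its call begins: read the wrist's pose just before it. camera_params takes no time and is no camera call; for the wrist camera it gives the pose at the moment of the call.
- close_job(): hands the job in, once; it reports no verdict.
Trained networks look in the newest picture that a camera, given by its name, has taken for a name from the list of things; names that differ only in an ending like _2 or _b are one class to them, and where a whole thing is asked for, a point or a joint stands for the part that bears it (a point fixed in the world has none). Each returns a list of dicts, best first, with "confidence" (0 to 1); they miss things now and then, are a little off and sometimes report something else, mostly with a low value. They report only what shows in the picture. A call takes as long as a camera call.
- silhouettes(camera, query): "region" (420x560 bool, what is visible of it) and "pixel" ([column, row] in pixels, amid what is visible of it).
- tip_of(camera, query): "pixel" ([column, row] in pixels: a listed point, or the origin of a listed thing).
The state is a dict: "t": time; "q": joint angles; "dq": joint speeds; "joint_torque": joint torques, N m; "tool_pos": TCP position; "orientation": TCP orientation; "force": force on the tool from outside, world axes, zero at the start; "wrist_torque": the same for the moment, N m; "opening": finger opening in m.
Only numpy, scipy, OpenCV 4.12 (cv2) and the standard library are available. Lean on these libraries where they do the work, as an engineer would, in place of code of your own. Each camera call takes 0.05 s, during which the arm holds its last target.

## Working session

There is one attempt and no reset: what is moved stays moved. The work goes in short steps, Python scripts to look and compute and a shell command to move; the robot and the scene stay as the last step left them, time stands still between calls to the robot, and variables do not carry over. Pictures are saved under pics/ and viewed, and the job is handed in when it is done.

```bash
mkdir -p pics; ls; python3 - <<'E'
from plant import *
import cv2
s=read_state(); print(s)
for n in ["side","top","wrist"]:
    p=camera_params(n); print(n,p)
    im=read_camera(n); cv2.imwrite(f"pics/{n}0.png",im[:,:,::-1])
    for q in ["tensioner_base","pivot_top","push_tab","clamp_knob_grip","jar_center"]:
        print(n,q,[(d["confidence"],d["pixel"]) for d in tip_of(n,q)][:2])
E
```

```text
pics
{'t': 0.0, 'q': array([ 1.13360013e+00,  1.31123055e-01,  1.48930963e+00,  1.50261149e-05,
        1.52301249e+00, -8.54100641e-02]), 'dq': array([ 2.46885556e-04,  5.74237347e-04,  7.77553513e-04,  1.19161941e-05,
       -2.31855952e-03,  8.90788823e-04]), 'joint_torque': array([-3.40517021e-03, -5.59809387e+01, -4.91775978e+01,  7.63591100e-02,
        3.47837352e-02, -1.63655895e-04]), 'tool_pos': array([0.20648372, 0.56274743, 0.22859354]), 'orientation': array([-5.49654051e-01, -3.09263304e+00,  2.80461756e-03]), 'force': array([ 0.67614981, -0.29306339, -0.63796087]), 'wrist_torque': array([-0.00918049,  0.02381973, -0.01726254]), 'opening': 0.09274273053071386}
side {'fov_y': 42.44516213514815, 'cx': 274.71130456444956, 'cy': 208.61754892226523, 'k1': -0.12619464712240824, 'position': array([0.51548036, 0.81867921, 0.50620522]), 'rotation': array([-0.17708679,  2.65624354, -1.52510603])}
side tensioner_base [(0.56, [292.4, 235.8])]
side pivot_top [(0.65, [288.9, 188.1])]
side push_tab [(0.56, [361.5, 184.1])]
side clamp_knob_grip [(0.79, [318.1, 203.8])]
side jar_center [(0.58, [234.7, 237.4])]
top {'fov_y': 45.41173626690231, 'cx': 283.23757002342376, 'cy': 205.82988814308334, 'k1': -0.08721236577316228, 'position': array([0.45402433, 0.08362039, 0.92990506]), 'rotation': array([-2.11954483,  2.14907592, -0.17357147])}
top tensioner_base [(0.76, [305.2, 213.8])]
top pivot_top [(0.6, [335.5, 196.1])]
top push_tab [(0.76, [353.6, 273.0])]
top clamp_knob_grip [(0.78, [290.6, 228.7])]
top jar_center [(0.77, [277.3, 165.1])]
wrist {'fov_y': 60.78058378560068, 'cx': 278.9979370854899, 'cy': 206.6429147894447, 'k1': 0.01786229953431734, 'position': array([0.13895685, 0.58735701, 0.38379727]), 'rotation': array([2.39142103, 1.66925025, 0.22057526])}
wrist tensioner_base []
wrist pivot_top []
wrist push_tab []
wrist clamp_knob_grip []
wrist jar_center []
```

```bash
cat > h.py <<'E'
import numpy as np, cv2
from scipy.spatial.transform import Rotation as R
from plant import *
def K(p):
    f=210/np.tan(np.radians(p["fov_y"])/2); return np.array([[f,0,p["cx"]],[0,f,p["cy"]],[0,0,1.]])
def ray(p,px):
    u=cv2.undistortPoints(np.array([[px]],float),K(p),np.array([p["k1"],0,0,0,0.]))[0,0] 
    return np.array(p["position"]),R.from_rotvec(p["rotation"]).apply([u[0],u[1],1])
def atz(p,px,z):
    o,d=ray(p,px); return o+d*(z-o[2])/d[2]
def proj(p,X):
    X=np.atleast_2d(X); c=R.from_rotvec(p["rotation"]).inv().apply(X-p["position"])
    s=c[:,:2]/c[:,2:]; s=s*(1+p["k1"]*(s**2).sum(1,keepdims=True)); k=K(p)
    return s*k[0,0]+k[:2,2]
E
python3 - <<'E'
from h import *
im=[cv2.imread(f"pics/{n}0.png") for n in("side","top")]
t=cv2.resize(im[1][110:320,180:460],(800,600),interpolation=cv2.INTER_CUBIC); cv2.imwrite("pics/topz.png",t)
t=cv2.resize(im[0][90:330,130:450],(800,600),interpolation=cv2.INTER_CUBIC); cv2.imwrite("pics/sidez.png",t)
px={"side":dict(b=[292.4,235.8],p=[288.9,188.1],t=[361.5,184.1],k=[318.1,203.8],j=[234.7,237.4]),
"top":dict(b=[305.2,213.8],p=[335.5,196.1],t=[353.6,273.0],k=[290.6,228.7],j=[277.3,165.1])}
for n in px:
    p=camera_params(n)
    for k,z in dict(b=0,p=.062,t=.062,k=.079,j=.028).items(): print(n,k,atz(p,px[n][k],z).round(4))
E
```

```text
side b [0.5944 0.0468 0.    ]
side p [ 0.6072 -0.009   0.062 ]
side t [ 0.4814 -0.0402  0.062 ]
side k [0.5516 0.0696 0.079 ]
side j [0.6817 0.106  0.028 ]
top b [0.5929 0.0439 0.    ]
top p [ 0.6144 -0.0074  0.062 ]
top t [ 0.4795 -0.0346  0.062 ]
top k [0.5558 0.0727 0.079 ]
top j [0.6804 0.0948 0.028 ]
```

View pics/topz.png

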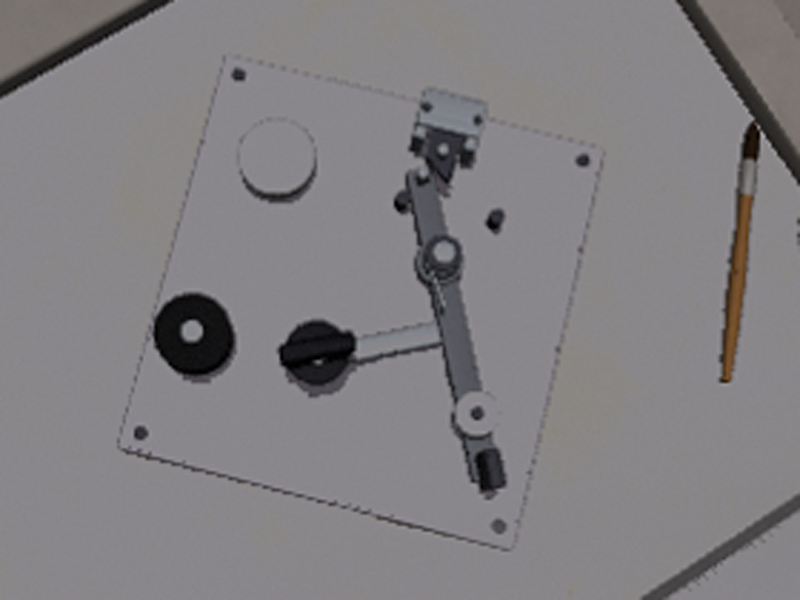

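View pics/sidez.png

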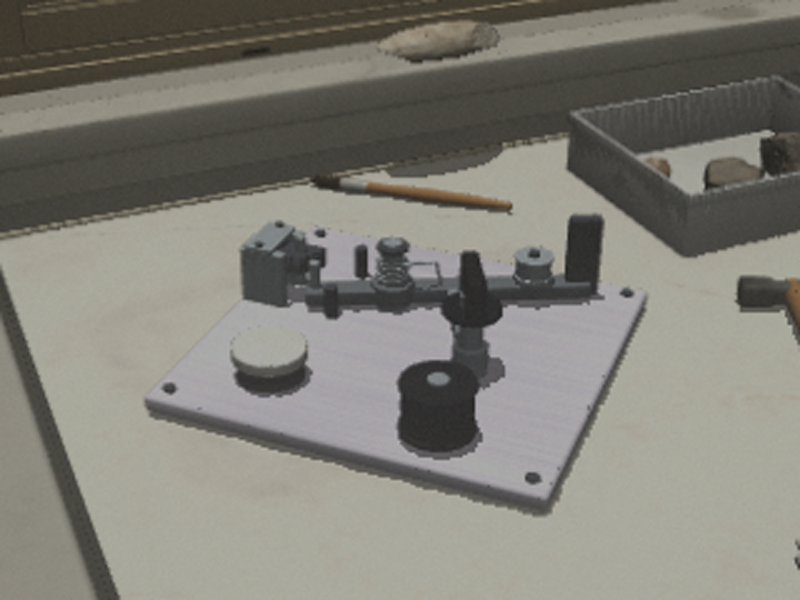

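```bash
python3 - <<'E'
from h import *
p=camera_params("top"); z2=lambda a:[a[0]*.35+180-.325,a[1]*.35+110-.325]
c=np.array([atz(p,z2(a),.016) for a in [(223,57),(603,150),(515,549),(118,447)]])
print(c.round(4),c.mean(0)); L=np.linalg.norm
print("sizes",L(c[0]-c[1]),L(c[1]-c[2]),L(c[2]-c[3]),L(c[3]-c[0]))
for a,b in((3,0),(2,1)): d=c[b]-c[a]; print("yaw",np.arctan2(d[1],d[0]))
for a,b in((0,1),(3,2)): d=c[b]-c[a]; print("yaw",np.arctan2(d[0],-d[1]))
yaw=np.mean([np.arctan2(*(c[b]-c[a])[[1,0]]) for a,b in((3,0),(2,1))]+[np.arctan2((c[b]-c[a])[0],-(c[b]-c[a])[1]) for a,b in((0,1),(3,2))])
B=c.mean(0)[:2]; M=lambda t:np.array([[np.cos(t),-np.sin(t)],[np.sin(t),np.cos(t)]])
for n,v in dict(pivot=(.03,-.04),drum=(-.055,.098)).items(): print(n,B+M(yaw)@v)
print("drum meas",atz(p,z2((193,332)),.059)); print("pivot",atz(p,z2((443,252)),.062))
print("tab top",atz(p,z2((490,465)),.082), atz(p,z2((482,452)),.082), atz(p,z2((501,487)),.082),"roller",atz(p,z2((476,413)),.055))
e=[atz(p,z2(a),.094) for a in((281,354),(355,344))]; print("bar ends",e, "mid",(e[0]+e[1])/2,L(e[0]-e[1]))
print("knobbar",[atz(p,z2(a),.094)for a in((281,348),(281,364),(354,336),(356,354))])
ps=camera_params("side"); s=lambda a:[a[0]*.4+130-.3,a[1]*.4+90-.3]
print("tab side",[atz(ps,s(a),.082) for a in((571,216),(602,217))])
r=R.from_rotvec(read_state()["orientation"]).as_matrix(); print(r.round(3))
for n,q in(("top","clamp_knob_grip"),("top","push_tab"),("side","push_tab"),("side","clamp_knob_grip")):
  read_camera(n)
  for d in silhouettes(n,q)[:1]:
    m=d["region"]; y,x=np.nonzero(m); print(n,q,d["confidence"],d["pixel"],x.min(),x.max(),y.min(),y.max(),m.sum())
E
```

```text
[[ 0.7533  0.1313  0.016 ]
 [ 0.6863 -0.1184  0.016 ]
 [ 0.4291 -0.0506  0.016 ]
 [ 0.4966  0.1994  0.016 ]] [0.59134573 0.0404064  0.016     ]
sizes 0.2585150110745748 0.2659750520692895 0.2589173864084661 0.265551294726557
yaw -0.2592308585797118
yaw -0.25772382964231283
yaw -0.2620660563973794
yaw -0.2636971456217768
pivot [ 0.6100227  -0.00597432]
drum [0.56346214 0.14927102]
drum meas [0.56417361 0.14824323 0.059     ]
pivot [ 0.61122188 -0.00595593  0.062     ]
tab top [ 0.47997277 -0.02784219  0.082     ] [ 0.48766232 -0.02336972  0.082     ] [ 0.46702059 -0.03389854  0.082     ] roller [ 0.51246426 -0.02387516  0.055     ]
bar ends [array([0.5460579 , 0.09409561, 0.094     ]), array([0.55133924, 0.05063842, 0.094     ])] mid [0.54869857 0.07236701 0.094     ] 0.043776932253679804
knobbar [array([0.54959204, 0.09405343, 0.094     ]), array([0.54017753, 0.09416584, 0.094     ]), array([0.55607005, 0.05113098, 0.094     ]), array([0.54543907, 0.0501701 , 0.094     ])]
tab side [array([ 0.48871929, -0.03100856,  0.082     ]), array([ 0.46723384, -0.03226324,  0.082     ])]
[[-0.939  0.345  0.   ]
 [ 0.345  0.939  0.   ]
 [ 0.     0.    -1.   ]]
top clamp_knob_grip 0.92 [298.1, 229.1] 278 334 221 243 710
top push_tab 0.86 [340.7, 231.8] 323 355 169 280 1069
side push_tab 0.64 [335.5, 200.6] 252 371 175 212 1575
side clamp_knob_grip 0.67 [320.1, 214.9] 306 330 190 239 727
```

```bash
python3 -m creep '[[-0.03,-0.0208,0,0.1,0],[-0.0318,-0.018,0,0.1,0],[-0.033,-0.0148,0,0.1,0],[-0.034,-0.0115,0,0.1,0],[-0.035,-0.008,0,0.1,0],[-0.0358,-0.0045,0,0.1,0],[-0.036,-0.001,0,0.1,0],[-0.036,0.0026,0,0.1,0],[-0.0355,0.0062,0,0.1,0],[-0.035,0.0097,0,0.1,0],[-0.0335,0.013,0,0.1,0],[-0.032,0.0163,0,0,0]]' 20; python3 - <<'E'
from h import *
s=read_state(); r=R.from_rotvec(s["orientation"]).as_matrix(); print(s["t"],s["tool_pos"],s["q"].round(3)); print(r.round(3))
d=np.array([.551,.072,.228])-s["tool_pos"]; print(r.T@d)
E
```

```text
t: 2.3
tool_pos: [0.4504, 0.2027, 0.2299]
orientation: [2.093, 2.342, 0.001]
force: [1.1, 0.8, -0.2]
opening: 0.0929
2.3 [0.45036007 0.20270662 0.2299368 ] [ 0.319 -0.161  1.776  0.     1.526  0.207]
[[-0.112  0.994  0.001]
 [ 0.994  0.112  0.   ]
 [ 0.     0.001 -1.   ]]
[-0.14117408  0.08533669  0.00197369]
```

```bash
python3 -m creep '[[-0.034,0.02,0,0,0],[-0.034,0.02,0,0,0],[-0.034,0.02,0,0,0],[-0.034,0.02,0,0,0],[0,0,0,0,0],[0,0,0,0,0]]'; python3 - <<'E'
from h import *
s=read_state(); r=R.from_rotvec(s["orientation"]).as_matrix(); print(s["t"],s["tool_pos"],s["q"].round(3)); print(r.round(3))
p=camera_params("wrist"); im=read_camera("wrist"); cv2.imwrite("pics/w1.png",im[:,:,::-1]); print(p)
for q,z in (("clamp_knob_grip",.079),("push_tab",.062),("pivot_top",.062)):
  for d in tip_of("wrist",q)[:2]: print(q,d["confidence"],d["pixel"],atz(p,d["pixel"],z))
E
```

```text
t: 2.8
tool_pos: [0.5459, 0.0769, 0.2293]
orientation: [-2.089, -2.345, 0.001]
force: [-0.2, 0.8, -0.5]
opening: 0.093
2.8 [0.54586765 0.07689762 0.22927281] [ 0.047 -0.     1.625 -0.     1.517 -0.068]
[[-0.115  0.993 -0.001]
 [ 0.993  0.115 -0.   ]
 [ 0.    -0.001 -1.   ]]
{'fov_y': 60.78058378560068, 'cx': 278.9979370854899, 'cy': 206.6429147894447, 'k1': 0.01786229953431734, 'position': array([0.53788864, 0.14801575, 0.38341779]), 'rotation': array([2.87179894, 0.16570612, 0.01954386])}
clamp_knob_grip 0.66 [281.5, 200.6] [0.54840073 0.07150009 0.079     ]
push_tab 0.88 [196.8, 290.0] [ 0.47623379 -0.03326247  0.062     ]
pivot_top 0.56 [335.0, 282.4] [ 0.61104257 -0.00927851  0.062     ]
```

View pics/w1.png

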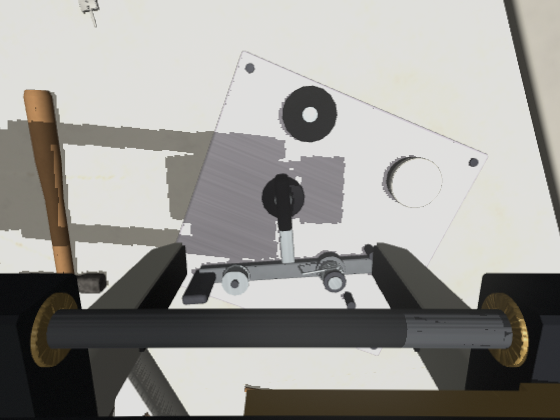

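```bash
python3 -m creep '[[-0.0054,0.0034,0.03,0,0],[0,0,0.03,0,0],[0,0,0.03,0,0],[0,0,0.03,0,0],[0,0,0.02,0,0],[0,0,0.009,0,0],[0,0,0,0,0],[0,0,0,0,0]]' 20;  python3 - <<'E'
from h import *
s=read_state(); print(s["t"],s["tool_pos"],s["q"].round(3),s["force"])
im=read_camera("side"); cv2.imwrite("pics/s2.png",cv2.resize(im[90:330,130:450,::-1],(800,600)))
E
```

```text
t: 3.67
tool_pos: [0.5493, 0.0746, 0.0814]
orientation: [2.084, 2.351, 0.0]
force: [0.6, -0.1, 0.3]
opening: 0.0932
3.6667 [0.54926902 0.07459976 0.08143231] [ 0.042  0.129  1.769  0.     1.243 -0.078] [ 0.62330502 -0.13146771  0.26190356]
```

View pics/s2.png

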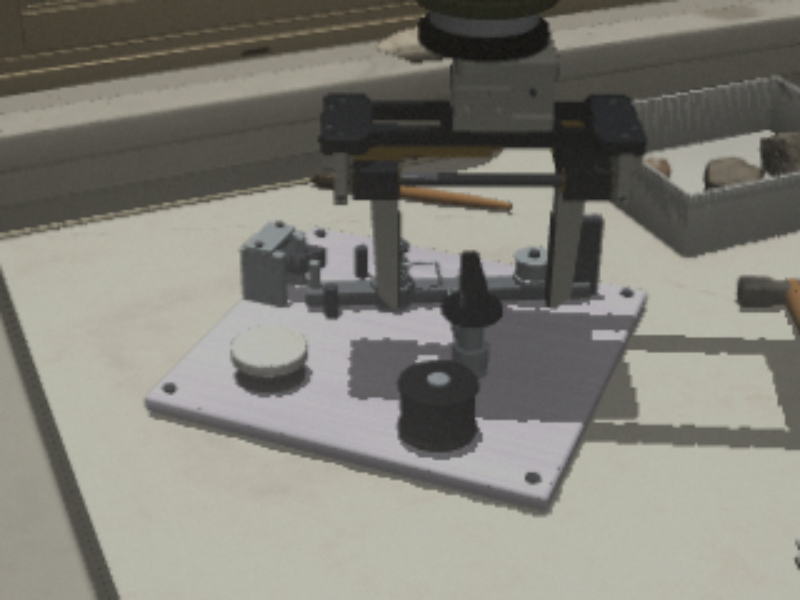

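```bash
python3 -m creep '[[-0.003,0,0,0,255],[0,0,0,0,255],[0,0,0,0,255],[0,0,0,0,255],[0,0,0,0,255],[0,0,0,0,255],[0,0,0,0,255],[0,0,0,0,255],[0,0,0,0,255],[0,0,0,0,255]]' 15;  python3 - <<'E'
from h import *
s=read_state(); print(s["t"],s["tool_pos"],s["q"].round(3),s["force"],s["wrist_torque"])
E
```

```text
t: 4.55
tool_pos: [0.5495, 0.0709, 0.0806]
orientation: [-2.085, -2.35, 0.0]
force: [0.5, -0.1, -0.2]
opening: 0.031
4.55 [0.54950252 0.07085256 0.08057221] [ 0.036  0.13   1.77   0.     1.242 -0.083] [ 0.48053272 -0.13583633 -0.24986495] [-0.10580025  0.07460455  0.00589346]
```

```bash
python3 -m creep '[[0,0,0,0,255],[0,0,0,0,255],[0,0,0,0,255],[0,0,0,0,255],[0,0,0,0,255],[0,0,0,0,255]]' 15
```

```text
t: 5.05
tool_pos: [0.5499, 0.0709, 0.0807]
orientation: [2.085, 2.349, 0.001]
force: [3.1, -0.2, -3.6]
opening: 0.0148
```

```bash
python3 -m creep '[[0,0,0,0,255],[0,0,0,0,255],[0,0,0,0,255],[0,0,0,-0.06,255],[0,0,0,-0.08,255],[0,0,0,-0.08,255]]' 15; python3 -c "
from h import *
s=read_state(); print(s['tool_pos'],s['force'],s['wrist_torque'],s['q'].round(3))"
```

```text
t: 5.55
tool_pos: [0.5499, 0.0709, 0.0807]
orientation: [1.81, 2.567, 0.001]
force: [5.4, 1.0, -4.2]
opening: 0.0148
[0.54994636 0.07091122 0.08069775] [ 5.39466143  0.96480342 -4.19254178] [ 0.20728865 -0.95398489 -0.08760019] [ 0.036  0.13   1.769  0.     1.241 -0.307]
```

```bash
python3 -m creep '[[0,0.0015,0,-0.1,255],[0,0,0,-0.12,255],[0,0,0,-0.12,255],[0,0,0,-0.12,255],[0,0,0,-0.12,255],[0,0,0,-0.12,255],[0,0,0,0,255]]' 15; python3 -c "
from h import *
s=read_state(); print(s['tool_pos'],s['force'],s['wrist_torque'],s['q'].round(3))"
```

```text
t: 6.13
tool_pos: [0.5506, 0.0713, 0.0806]
orientation: [-0.816, -3.033, 0.0]
force: [1.6, -0.6, 0.3]
opening: 0.0146
[0.55056114 0.07130515 0.08062129] [ 1.64820881 -0.5872873   0.34179232] [ 0.03454757 -0.01586915 -0.05932455] [ 0.036  0.134  1.766 -0.     1.243 -1.008]
```

```bash
 python3 - <<'E'
from h import *
im=read_camera("side"); cv2.imwrite("pics/s3.png",cv2.resize(im[90:330,130:450,::-1],(800,600)))
E
```

```text
(no output)
```

View pics/s3.png

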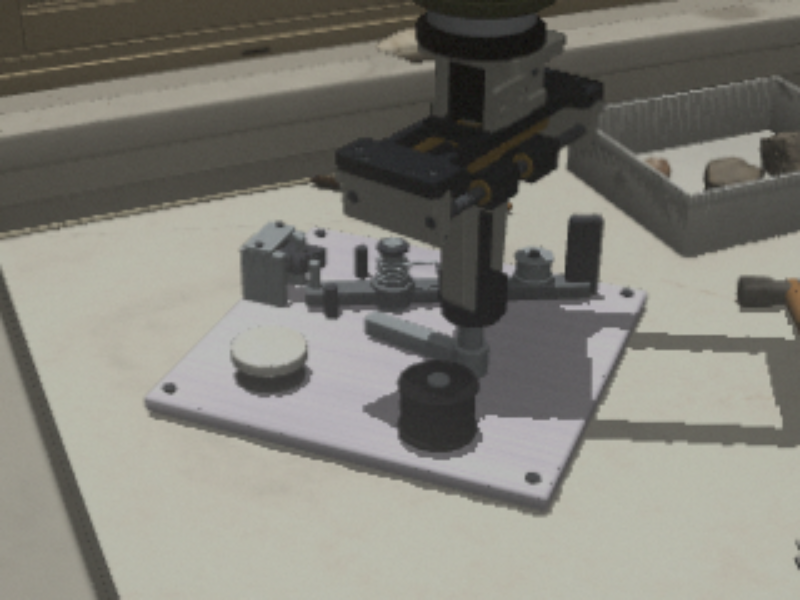

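```bash
python3 -m creep '[[0,0,0,-0.12,255],[0,0,0,-0.12,255],[0,0,0,-0.12,255],[0,0,0,-0.12,255],[0,0,0,-0.05,255],[0,0,0,0,255],[0,0,0,0,255]]' 15; python3 -c "
from h import *
s=read_state(); print(s['tool_pos'],s['force'],s['wrist_torque'],s['q'].round(3))"
```

```text
t: 6.77
tool_pos: [0.5507, 0.0716, 0.0806]
orientation: [-0.011, -3.141, -0.001]
force: [0.2, 2.1, 0.9]
opening: 0.0147
[0.55069924 0.07163402 0.08061286] [0.2141041  2.07650138 0.88472927] [ 0.4999845   0.07359795 -0.01766121] [ 0.037  0.134  1.766  0.     1.243 -1.527]
```

```bash
python3 -m creep '[[0,0,0,0,0],[0,0,0,0,0],[0,0,0,0,0],[0,0,0,0,0],[0,0,0,0,0],[0,0,0,0,0],[0,0,-0.01,0,0],[0,0,-0.03,0,0],[0,0,-0.04,0,0],[0,0,-0.02,0,0],[0,0,0,0,0]]' 20; python3 -m creep '[[0.018,-0.026,0,0,0],[0.018,-0.026,0,0,0],[0.018,-0.026,0,0,0],[0.02,-0.026,0,0,0],[0,0,0,-0.1,0],[0,0,0,-0.1,0],[0,0,0,0,0],[0,0,0,0,0]]'
python3 - <<'E'
from h import *
s=read_state(); print(s["tool_pos"],s["q"].round(3),s["force"]); print(R.from_rotvec(s["orientation"]).as_matrix().round(3))
for n in("top","wrist","side"):
  p=camera_params(n); im=read_camera(n)
  if n!="side": cv2.imwrite(f"pics/{n}4.png",im[:,:,::-1])
  for q,z in (("clamp_knob_grip",.079),("push_tab",.062),("pivot_top",.062)):
    for d in tip_of(n,q)[:1]: print(n,q,d["confidence"],d["pixel"],atz(p,d["pixel"],z).round(4))
E
```

```text
t: 7.68
tool_pos: [0.5545, 0.0715, 0.1882]
orientation: [0.003, 3.131, 0.001]
force: [0.6, -1.2, 0.6]
opening: 0.084
t: 8.35
tool_pos: [0.4767, -0.0326, 0.1808]
orientation: [-0.306, 3.127, 0.0]
force: [-0.4, -0.0, -0.1]
opening: 0.0931
[ 0.47669497 -0.03258266  0.18078517] [-0.176 -0.178  1.881  0.     1.438 -1.941] [-0.36122338 -0.00492977 -0.10748645]
[[-0.981 -0.194  0.   ]
 [-0.194  0.981  0.   ]
 [-0.    -0.    -1.   ]]
top clamp_knob_grip 0.67 [289.0, 229.9] [0.5537 0.0755 0.079 ]
top pivot_top 0.73 [336.6, 199.6] [ 0.6081 -0.0092  0.062 ]
wrist clamp_knob_grip 0.88 [385.9, 319.0] [0.5488 0.0688 0.079 ]
wrist push_tab 0.65 [281.8, 208.8] [ 0.4795 -0.0305  0.062 ]
wrist pivot_top 0.65 [279.7, 356.7] [ 0.6132 -0.0055  0.062 ]
side clamp_knob_grip 0.64 [319.0, 202.3] [0.5505 0.0645 0.079 ]
side push_tab 0.81 [361.4, 184.2] [ 0.4815 -0.0398  0.062 ]
side pivot_top 0.66 [287.4, 189.0] [ 0.6094 -0.0054  0.062 ]
```

View pics/top4.png

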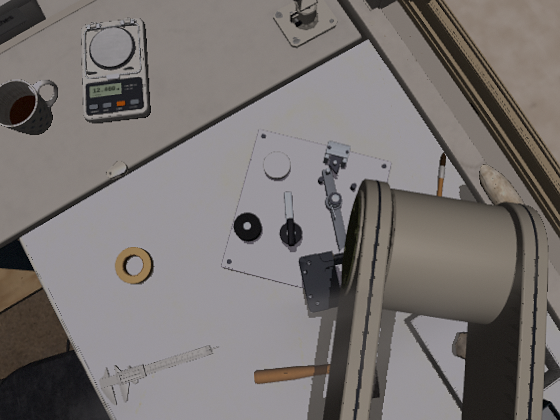

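View pics/wrist4.png

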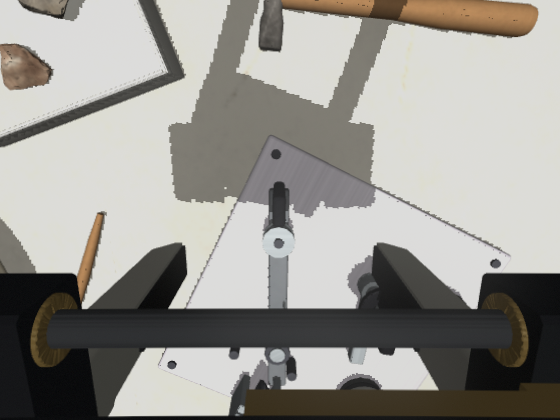

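```bash
python3 -m creep '[[0,0,0.03,0,0],[0,0,0.03,0,0],[0,0,0.03,0,0],[0,0,0.02,0,0],[0,0,0.012,0,0],[0,0,0,0,0],[0,0,0,0,0],[0,0,0,0,100],[0,0,0,0,150],[0,0,0,0,190],[0,0,0,0,190],[0,0,0,0,190]]' 20; python3 - <<'E'
from h import *
s=read_state(); print(s["tool_pos"],s["q"].round(3),s["force"])
im=read_camera("side"); cv2.imwrite("pics/s5.png",cv2.resize(im[90:330,130:450,::-1],(800,600)))
E
```

```text
t: 9.95
tool_pos: [0.4773, -0.0326, 0.0594]
orientation: [-0.311, 3.125, -0.001]
force: [0.7, 0.7, 0.5]
opening: 0.0643
[ 0.47729358 -0.03260823  0.05935515] [-0.175 -0.045  1.993  0.     1.193 -1.944] [0.74368624 0.70444009 0.51732077]
```

View pics/s5.png

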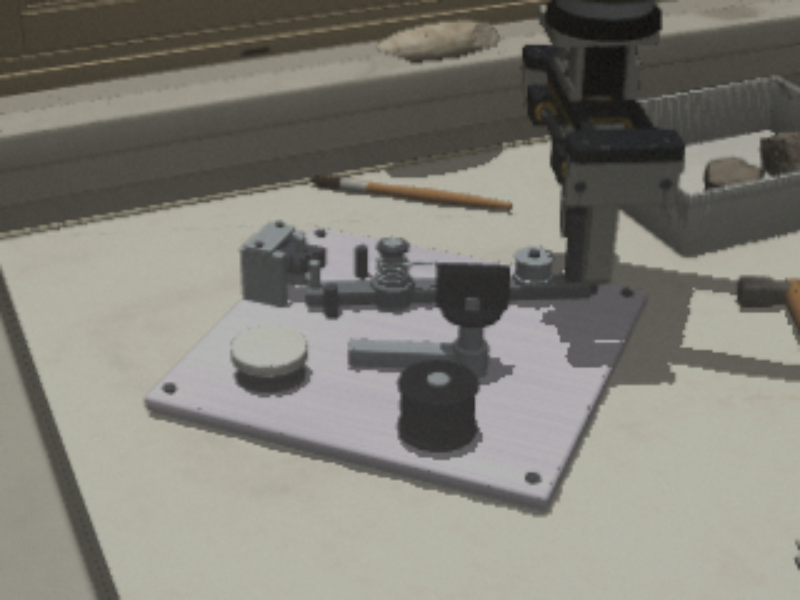

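```bash
python3 -m creep '[[0,0,0,0,220],[0,0,0,0,255],[0,0,0,0,255],[0,0,0,0,255],[0,0,0,0,255],[0,0,0,0,255],[0,0,0,0,255],[0,0,0,0,255],[0,0,0,0,255],[0,0,0,0,255],[0,0,0,0,255],[0,0,0,0,255]]' 30; python3 -c "
from h import *
s=read_state(); print(s['tool_pos'],s['force'],s['wrist_torque'],s['q'].round(3))"
```

```text
t: 11.0
tool_pos: [0.4768, -0.0326, 0.0586]
orientation: [0.311, -3.126, 0.0]
force: [-0.2, -0.6, -0.2]
opening: 0.0101
[ 0.4767811  -0.03259306  0.05862579] [-0.23927027 -0.58778454 -0.16880737] [-0.01618125 -0.03972441 -0.24584439] [-0.176 -0.044  1.994 -0.     1.192 -1.944]
```

```bash
python3 -m creep '[[-0.0001,0.0068,0,0.05,255],[-0.0001,0.0068,0,0.05,255],[-0.0002,0.0068,0,0.05,255],[-0.0002,0.0068,0,0.05,255],[-0.0002,0.0068,0,0.05,255],[-0.0002,0.0068,0,0.05,255],[0,0,0,0,255]]' 30; python3 -c "
from h import *
s=read_state(); print(s['tool_pos'],s['force'],s['wrist_torque'],s['q'].round(3))
d=s['tool_pos'][:2]-[.6105,-.006]; print(np.hypot(*d), np.arctan2(d[1],d[0]))
d=np.array([.4768,-.0326])-[.6105,-.006]; print(np.hypot(*d), np.arctan2(d[1],d[0])+2*np.pi)"
```

```text
t: 11.58
tool_pos: [0.4753, 0.0085, 0.0586]
orientation: [0.164, 3.136, -0.0]
force: [4.4, 3.8, -3.6]
opening: 0.01
[0.47534147 0.00849611 0.05862859] [ 4.39747751  3.78536382 -3.62162161] [ 0.75016849 -0.67329964 -0.23805947] [-0.09  -0.052  2.001 -0.     1.191 -1.556]
0.1359336804079512 3.034748432855084
0.13632039465905316 3.337981164434688
```

```bash
python3 -m creep '[[-0.0001,0.0068,0,0.05,255],[-0.0001,0.0068,0,0.05,255],[-0.0002,0.0068,0,0.05,255],[-0.0002,0.0068,0,0.05,255],[-0.0002,0.0068,0,0.05,255],[-0.0002,0.0061,0,0.045,255],[0,0,0,0,255],[0,0,0,0,255],[0,0,0,0,255],[0,0,0,0,255]]' 30; python3 - <<'E'
from h import *
s=read_state(); print(s['tool_pos'],s['force'],s['wrist_torque'],s['q'].round(3))
d=s['tool_pos'][:2]-[.6105,-.006]; print(np.hypot(*d), 3.338-np.arctan2(d[1],d[0]))
for n in("side","top"):
  im=read_camera(n); cv2.imwrite(f"pics/{n}6.png",cv2.resize(im[90:330,130:450,::-1],(800,600)))
E
```

```text
t: 12.42
tool_pos: [0.4851, 0.0453, 0.0586]
orientation: [0.618, 3.079, -0.003]
force: [3.1, -8.6, -3.8]
opening: 0.0101
[0.48507284 0.04532126 0.05861614] [ 3.05877662 -8.61158656 -3.76033741] [-1.08014587 -0.35897278  0.02036479] [-0.01  -0.019  1.969 -0.002  1.191 -1.184]
0.1355206395887156 0.584795401284079
```

View pics/side6.png

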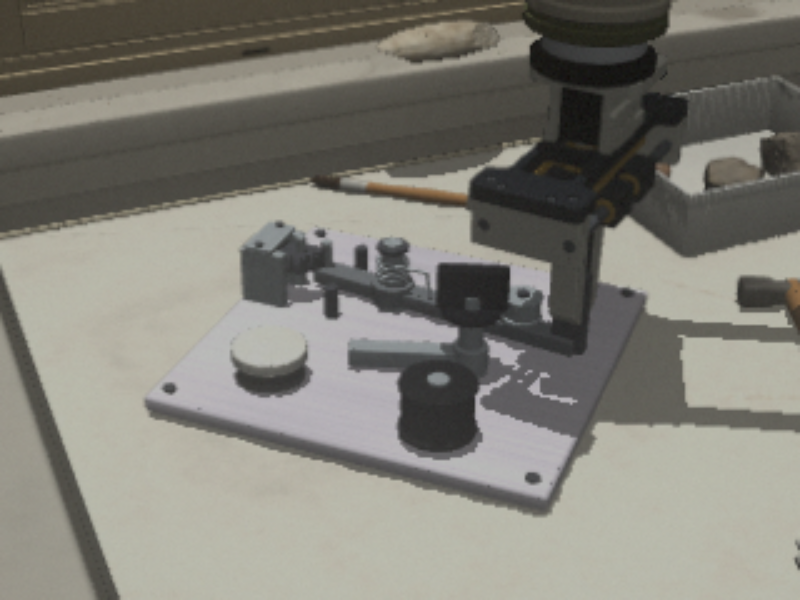

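View pics/top6.png

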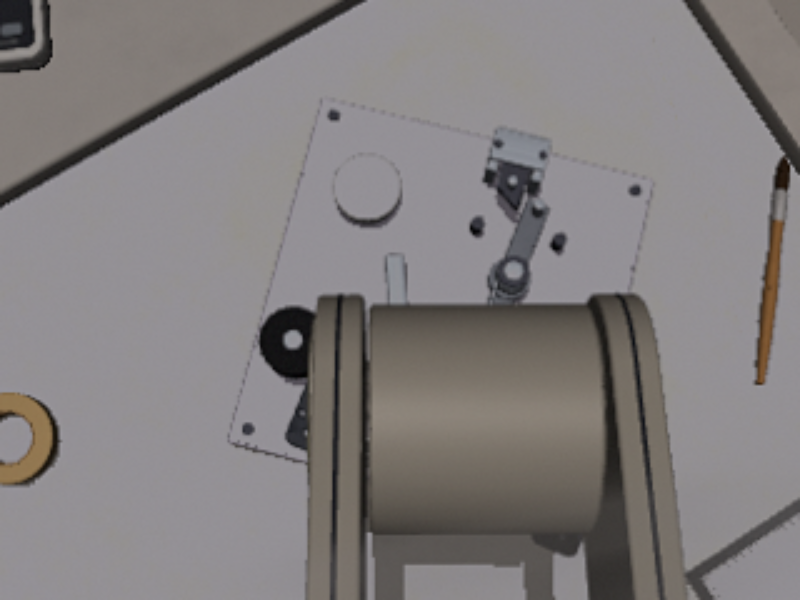

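```bash
python3 -c "
from plant import *
close_job(); s=read_state(); print(s['t'],s['tool_pos'],s['force'],s['opening'])"
```

```text
the job is handed in; nothing more can be done
the job is handed in; nothing more can be done
```

The belt tensioner is ready for a new belt, and I handed the job in at about 12.5 s of the 48 s allowed. No verdict is reported, so these are my own last checks.

- **Knob:** I turned it counter-clockwise by about 1.45–1.5 rad, judged from the wrist turn. The pictures show the dog swung round and well clear of the arm, which was still at home at that point.
- **Arm:** I pinched the tab from above with 30 N and swung it round. It stands at about 0.58–0.59 rad, from the measured tool position about the pivot, against an allowed 0.46–0.77.
- **Grip:** The fingers are still closed on the tab (10.1 mm opening). The spring pushes back with about 9 N.
- **Pawl:** In the top picture it sticks out as far as it did at the start, with the pin past its tip. I had no direct reading of the joint.
- **Jar:** The pictures show it standing where it was; I did not re-measure its position.

The one oddity was that the jaws stopped at 14.8 mm on the 12 mm knob bar. The knob turned with them anyway, without slipping. The state read I tried just after handing in was refused, so the last readings are from just before it.

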